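Wedge a drawer front tight in the boring rig's tray

ROBOT

A 6-joint arm with a two-finger parallel gripper is mounted at the origin on the work surface. World frame = base frame: x ahead of the robot, y to its left, z up, the work surface at z = 0. Lengths are in m, angles in rad, forces in N, time in s.
With the tool pointing down it reaches from about 0.375 to 0.975 m from the base axis. Payload 3.8 kg.
Tool frame: the origin (TCP) lies on the centre line of the jaws, within the pads' length; the fingertips stand 14 mm ahead of it and the grasp point (between the pads) lies 5 mm behind it; z points along the fingers, y is the line along which they close (so a half turn about z gives the same grasp; the last joint's range is limited). The gripper opens to 85 mm and grips with 20 to 120 N. Pads are 22 mm wide; open, the fingers measure 114 mm over their backs; the gripper's body (76 mm by 85 mm) begins 54 mm behind the grasp point. The pads swing forward as they close: fully open they stand 13 mm farther back than shut.
Start: joints at [1.29, 0.264, 1.604, -0, 1.274, -0.037], TCP at [0.163, 0.655, 0.245] pointing down, gripper open.
Joint ranges: [-2.63, 2.63], [-0.94, 2.18], [0.31, 2.57], [-1.31, 4.45], [0, 2.66], [-2.55, 2.55]. Speed limits (rad/s): [2.57, 2.57, 3.14, 3.14, 3.14, 3.14].

INTERFACE

Orientations are given as a rotation vector (axis times angle).
In Python, from workcell import bot, eyes, spot_in gives the robot as it stands.
- The arm moves only by the tool carry_out, never from a script. Its argument "series" is text: rows parted by semicolons, each of 4 numbers parted by spaces: the shift along the world's x, y, z in m, then the turn about the world's z in degrees. In form: tx ty tz roll; .... A call has 1 to 20 rows; each row shifts and turns the commanded pose from where the row before left it; what a row does not reach is not made up. A row lasts 1/8 s, in which the tool goes at most 62.5 mm and 10.7 degrees, less where a joint would pass 70% of its speed; a pose out of reach is approached as far as the arm can. A call is refused whole if a number of a shift passes 0.0625 or a number of a turn 10.7, either way. A call with a gripper value outside its range is refused whole. "jaw" is the gripper command: -1 is shut, 1 is fully open, values between are in proportion, set as the call begins (left out, the last holds). The fingers move at their own pace and stop on an object; "grip_force" is the grip in N (left out, the last holds). Time passes only in rows, so rows that do not move let the fingers close. It gives the time, the measured TCP pose, the force, the opening and the grip force at its end, in the units of the state.
- bot.read_state(): the state, without advancing time (a new reading comes with each control period).
- eyes.read_camera(name): name is "scene" or "top"; returns (picture, depth): 480x640x3 uint8, blue, green, red; 480x640 float32, m along the optical axis (not along the pixel's ray), 0 where there is no reading.
- eyes.get_calibration(name): a dict with "K" (3x3 intrinsics, pixels), "position" and "rotation" of the camera in the world. Camera axes: x right, y down, z forward; pixel columns grow to the right and rows downward; lengths in m; the calibration is good to about 2 mm. A picture is of the moment at which its call begins. get_calibration takes no time and is no camera call.
- bot.finish_job(): hands the job in; it is judged then, once.
Trained networks look in the newest picture that a camera, given by its name, has taken for a name from the list of things; names that differ only in an ending like _2 or _b are one class to them, and where a whole thing is asked for, a point or a joint stands for the part that bears it (a point fixed in the world has none). Each returns a list of dicts, best first, with "score" (0 to 1); they miss things now and then, are a little off and sometimes report something else, mostly with a low value. They report only what shows in the picture. A call takes as long as a camera call. They do not tell look-alikes from the thing itself.
- spot_in(camera, target): "rect" ([centre column, centre row, width, height] in pixels, round what is visible of it).
The state is a dict: "time": time; "q": joint angles; "joint_vel": joint speeds; "joint_torque": joint torques, N m; "tool_pos": TCP position; "tcp_rot": TCP orientation; "wrist_force": force on the tool from outside, world axes, zero at the start; "torque": the same for the moment, N m; "width": opening from 0.0 (shut) to 1.0 (fully open); "grip_force": force on a finger pad.
Only numpy, scipy, OpenCV 4.12 (cv2) and the standard library are available. Lean on these libraries where they do the work, as an engineer would, in place of code of your own. Each camera call takes 0.05 s, during which the arm holds its last target. There are 200 camera calls.

TASK

Pull the boring rig's loading tray right out to its stop, then slide the dark wedge, thin end first and flat on the tray, into the gap between the drawer front and the slanted cleat and drive it in until the drawer front is locked tight against the front fence. Press it in firmly enough to stay tight by itself when you let go, but do not force it so hard that it bruises the board, leave the tray out, and leave the glue bottle, reel and bin alone.

Things in the scene. Friction and masses are not known exactly. Their poses are not given: they have to be found in the camera images.
- tray (a joint): how far the boring rig's white loading tray is pulled out, m: 0 pushed in, 0.100 at its outer stop. It slides level along the tray frame's -x, roughly towards the robot, with about 5 N of drag, and stays where it is left
- tray_handle (a point): middle of the tray's bow handle: round steel bar 10 mm thick, 120 mm long, level, along the tray's y, 40 mm above the bench; 40 mm free between it and the tray's front edge, open from above and below
- tray_floor (a point): tray frame: on top of the tray's floor, 28 mm above the bench. x points from the handle into the rig, y left seen from the handle, z up; the rig is turned by up to 0.2 rad. Mm in this frame: floor x -90..90, y -260..130; front lip 20 high at x -90..-82. The free part y < -50 holds the loose wedge
- fence_face (a point): middle of the foot of the front fence's face, moves with the tray: aluminium bar 26 mm high, face at tray x = -60, y -50..90 mm. The bar is sprung: it yields towards -x by up to 6 mm, 6 N per mm
- stop_face (a point): middle of the foot of the wooden end stop's face, moves with the tray: block 25 mm high, face at tray y = 100, x -75..20 mm. It keeps the board from going along with the wedge
- gap_mouth (a point): on the tray floor, in the middle of the mouth of the wedge gap (tray x 32, y -50 mm). The slanted cleat (wood bar 140 x 24 mm, 26 high) has its face nominally at x = 38 - 0.1*y mm, y -50..90, but has been set up to 2.5 mm either way in x and is fixed there. With the board home the gap is 23 mm wide here (+-2.5) and narrows towards +y by 1 in 10
- gantry (a point): middle of the gantry beam's underside, 175 mm above the bench; beam and drill head 50 mm deep in x, up to 260 mm above the bench, on two posts either side of the tray. It does not move. It is above the wedge gap with the tray in and about 80 mm behind it with the tray out
- board: pale wooden drawer front, 80 x 150 x 30 mm (x, y, z), 0.2 to 0.4 kg, flat on the tray between fence and cleat, long side along the tray's y. Origin: centre of its underside. It starts 0.5 to 3 mm short of the fence and 1 to 10 mm short of the end stop, nearly square; the wedge shoves it home as it goes in
- wedge: dark waxed wooden wedge 140 mm long, 45 high, 0.1 kg. Origin: centre of underside; own +y to the thin end. Thick end (y -70): 30 mm wide, x -15..15; thin end (y 70): 16 mm, x -15..1. Straight face x = -15 goes against the board, the sloping one against the cleat. Seated, the thick end is 10 to 95 mm outside the board's end. 15 N on it seats it; it holds by friction; over 45 N bruises the board
- glue: white glue bottle, 64 mm across, 190 mm high, standing on the bench to the left; origin: centre of its underside
- reel: wooden edging reel, a flat ring 150 mm across, 28 mm high, on the bench to the left; origin: centre of its underside
- bin: grey open parts bin 150 x 110 x 70 mm, on the bench to the right; origin: centre of its underside
Mind the look-alikes: they are no part of the job. Leave any orange look-alike of the wedge alone.

How it is judged:
By the outcome, as a careful person would: the job done as asked, in the order asked, and still so for the second after the job is handed in, with the robot touching nothing.
It also fails if it takes over 72 s, if anything falls off the work surface, if the arm or the gripper's body presses on something with over 40 N, if the wrist force passes 120 N, or if a joint passes its speed limit or range.

## Working session

There is one attempt and no reset: what is moved stays moved. The work goes in short steps, Python scripts to look and compute and a tool call to move; the robot and the scene stay as the last step left them, time stands still between calls to the robot, and variables do not carry over. Pictures are saved under pics/ and viewed, at most 10 in all, crops included, and the job is handed in when it is done.

Besides the shell and the picture viewer there is one more tool, called after "Call:" as name(argument=value, ...) on one line, values as JSON. carry_out: Moves the arm, as the interface text tells. Its arguments: {"type":"object","properties":{"series":{"type":"string"},"jaw":{"type":"number"},"grip_force":{"type":"number"}},"required":["series"]}

```bash
mkdir -p pics
cat > h.py <<'E'
from workcell import bot, eyes, spot_in
import numpy as np, cv2
def pts(name,depth):
    c=eyes.get_calibration(name);K=np.array(c["K"]);v,u=np.mgrid[0:480,0:640]
    p=np.stack([(u-K[0,2])/K[0,0]*depth,(v-K[1,2])/K[1,1]*depth,depth],-1)
    R=np.array(c["rotation"])
    if R.shape!=(3,3): R=cv2.Rodrigues(R)[0]
    return p@R.T+np.array(c["position"])
E
python3 - <<'E'
from h import *
for n in("scene","top"):
    im,d=eyes.read_camera(n);cv2.imwrite(f"pics/{n}0.png",im);np.save(f"{n}0.npy",d);P=pts(n,d)
    for t in("wedge","board","tray_handle","fence_face","stop_face","tray_floor"):
        for r in spot_in(n,t)[:3]:
            u,v=map(int,r["rect"][:2]);print(n,t,round(r["score"],2),np.round(r["rect"]),P[min(v,479),min(u,639)].round(3))
print(bot.read_state())
E
```

```text
scene wedge 0.97 [343. 168.  11.  54.] [ 0.396 -0.154  0.047]
scene wedge 0.63 [264. 223.  48.  38.] [ 0.668 -0.135  0.074]
scene board 0.86 [300. 281.  62.  67.] [0.684 0.036 0.055]
scene board 0.72 [278. 263. 141. 148.] [ 0.701 -0.033  0.056]
scene tray_handle 0.6 [280. 262. 145. 144.] [ 0.692 -0.033  0.056]
scene fence_face 0.92 [290. 262. 124. 145.] [ 0.675 -0.019  0.056]
scene stop_face 0.93 [286. 261. 131. 148.] [ 0.684 -0.024  0.059]
scene stop_face 0.44 [265. 223.  47.  42.] [ 0.666 -0.133  0.075]
scene tray_floor 0.76 [281. 263. 139. 148.] [ 0.692 -0.029  0.056]
top wedge 0.92 [384. 217.  55.  23.] [ 0.66  -0.143  0.073]
top wedge 0.76 [397. 325.  47.  44.] [ 0.383 -0.174  0.041]
top tray_handle 0.77 [348. 215. 149.  91.] [ 0.671 -0.052  0.023]
top fence_face 0.57 [349. 215. 151.  91.] [ 0.671 -0.052  0.023]
top stop_face 0.6 [348. 213. 155.  89.] [ 0.679 -0.052  0.023]
top tray_floor 0.96 [349. 216. 154.  91.] [ 0.671 -0.054  0.026]
{'time': 0.7, 'q': array([ 1.29010611e+00,  2.63796917e-01,  1.60397098e+00,  3.44598767e-06,
        1.27367462e+00, -3.69159014e-02]), 'joint_vel': array([-8.17547901e-04,  3.94726497e-05,  1.55766717e-03, -1.36118484e-03,
        1.86807175e-04, -9.32946031e-04]), 'joint_torque': array([-8.71522516e-04, -5.14848018e+01, -3.67608726e+01, -3.16510459e-04,
        8.24802410e-04, -4.29624208e-05]), 'tool_pos': array([0.16293907, 0.65505801, 0.24536496]), 'tcp_rot': array([3.81971438e-01, 3.11826449e+00, 2.33685020e-04]), 'wrist_force': array([ 0.39228225, -0.57722771, -1.10666615]), 'torque': array([ 0.03556471,  0.00279491, -0.00562591]), 'grip_force': 0.0, 'width': 1.0021299002536628}
```

Run:
```python
import cv2,numpy as np
a=cv2.imread("pics/top0.png")[140:380,240:480];b=cv2.imread("pics/scene0.png")[120:360,190:430]
cv2.imwrite("pics/c0.png",cv2.resize(np.hstack([a,b]),(800,400),interpolation=cv2.INTER_CUBIC))
```

```text
(no output)
```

View pics/c0.png

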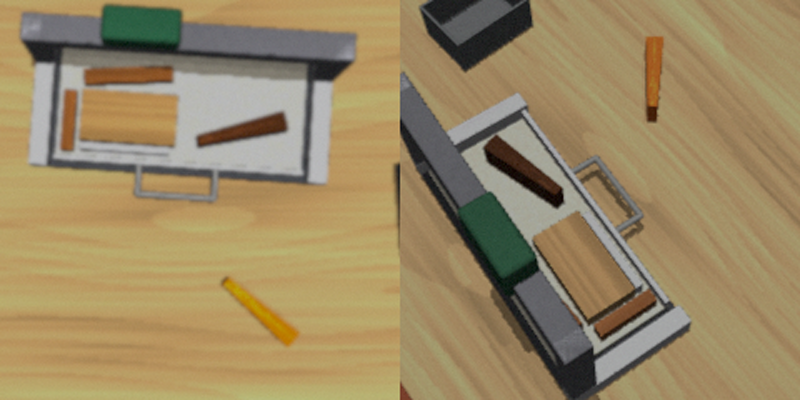

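View pics/top0.png

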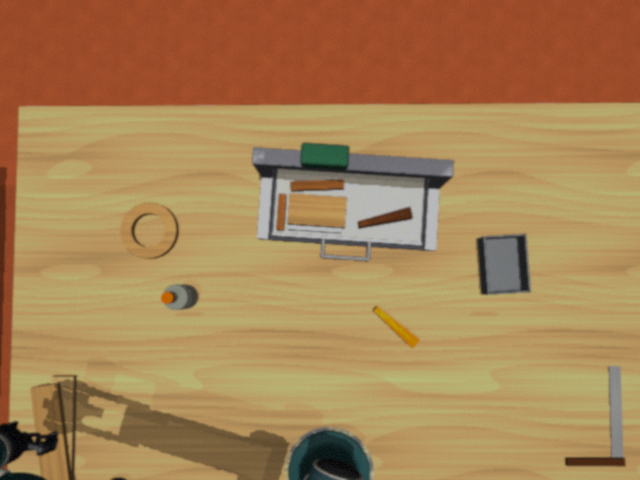

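The dark wedge is at top px (384,217), in the tray with its thin end to the left (+y). The orange one at (397,325) on the bench is the look-alike. The dark colour and its place in the tray fit the description, and the enlarged crop confirms it. Next I measure.

```bash
cat >> h.py <<'E'
def seg(name,im,d,zlo,zhi,xr,yr,f=None):
    P=pts(name,d);m=(P[...,2]>zlo)&(P[...,2]<zhi)&(P[...,0]>xr[0])&(P[...,0]<xr[1])&(P[...,1]>yr[0])&(P[...,1]<yr[1])&(d>0)
    if f is not None: m&=f(im.astype(int))
    return P[m]
def box(p):
    r=cv2.minAreaRect((p[:,:2]*1000).astype(np.float32));return len(p),np.round(cv2.boxPoints(r)).tolist(),np.median(p[:,2]).round(4)
E
python3 - <<'E'
from h import *
for n in("top","scene"):
    im=cv2.imread(f"pics/{n}0.png");d=np.load(f"{n}0.npy")
    dark=lambda i:i.sum(-1)<230
    for k,a in dict(wedge=(.062,.085,(.6,.75),(-.25,-.05),dark),board=(.05,.066,(.6,.78),(-.08,.15),lambda i:(i[...,2]>140)&(i[...,2]-i[...,0]>40)),handle=(.028,.05,(.52,.592),(-.2,.1))).items():
        p=seg(n,im,d,*a)
        if len(p)>5: print(n,k,*box(p),p[:,:2].mean(0).round(4))
E
```

```text
top wedge 417 [[624.0, -82.0], [659.0, -213.0], [684.0, -206.0], [649.0, -75.0]] 0.0717 [ 0.6579 -0.1513]
top board 1913 [[633.0, -46.0], [756.0, -46.0], [757.0, 135.0], [634.0, 136.0]] 0.0565 [0.6833 0.0367]
top handle 266 [[551.0, -109.0], [591.0, -109.0], [591.0, 19.0], [551.0, 19.0]] 0.0428 [ 0.5643 -0.0466]
scene wedge 506 [[627.0, -80.0], [660.0, -216.0], [690.0, -209.0], [657.0, -73.0]] 0.0709 [ 0.6622 -0.1473]
scene board 1577 [[638.0, -43.0], [715.0, -49.0], [726.0, 102.0], [649.0, 108.0]] 0.0564 [0.6878 0.0309]
scene handle 262 [[553.0, 22.0], [553.0, -109.0], [591.0, -109.0], [591.0, 22.0]] 0.0421 [ 0.5669 -0.0431]
```

Run:
```python
from h import *
for n in("top","scene"):
    im=cv2.imread(f"pics/{n}0.png");d=np.load(f"{n}0.npy")
    p=seg(n,im,d,.028,.055,(.53,.575),(-.10,.015))
    a,b=np.polyfit(p[:,1],p[:,0],1)
    for _ in range(3):
        r=p[:,0]-a*p[:,1]-b;q=p[abs(r)<.006];a,b=np.polyfit(q[:,1],q[:,0],1)
    print(n,"bar x=",a.round(3),"y+",b.round(4),len(q),q[:,1].min(),q[:,1].max(), q[:,2].mean())
    # front lip
    p=seg(n,im,d,.042,.053,(.57,.64),(-.27,.13));a,b=np.polyfit(p[:,1],p[:,0],1)
    print("lip",a.round(3),b.round(4),len(p))
```

```text
top bar x= 0.071 y+ 0.5619 169 -0.09773974402956663 0.014023273407647658 0.0428712109121025
lip 0.083 0.6153 653
scene bar x= 0.072 y+ 0.5648 163 -0.09848696070546437 0.014753511222454885 0.04222216895389196
lip 0.09 0.6165 671
```

Call:
carry_out(series="0.0248 -0.0437 0 -5; 0.0248 -0.0437 0 -5; 0.0248 -0.0437 0 -5; 0.0248 -0.0437 0 -5; 0.0248 -0.0437 0 -5; 0.0248 -0.0437 0 -5; 0.0248 -0.0437 0 -5; 0.0248 -0.0437 0 -5; 0.0248 -0.0437 0 -5; 0.0248 -0.0437 0 -5; 0.0248 -0.0437 0 -5; 0.0248 -0.0437 0 -5; 0.0248 -0.0437 0 -5; 0.0248 -0.0437 0 -5; 0.0248 -0.0437 0 -5; 0.0248 -0.0437 0 -5; 0 0 -0.05 0; 0 0 -0.05 0; 0 0 0 0", jaw=-0.1, grip_force=40)

```text
time: 3.08
tool_pos: [0.5557, -0.0439, 0.1407]
tcp_rot: [-2.292, -2.137, 0.01]
wrist_force: [-0.5, 0.5, 0.3]
width: 0.452
grip_force: 0.0
```

Call:
carry_out(series="0.002 0 -0.035 0; 0.002 0 -0.035 0; 0 0 -0.025 0; 0 0 -0.011 0; 0 0 0 0")

```text
time: 3.7
tool_pos: [0.5645, -0.0441, 0.0404]
tcp_rot: [2.296, 2.143, 0.001]
wrist_force: [0.4, 0.1, -0.6]
width: 0.451
grip_force: 0.0
```

Call:
carry_out(series="0 0 0 0; 0 0 0 0; 0 0 0 0; 0 0 0 0", jaw=-1)

```text
time: 4.2
tool_pos: [0.5597, -0.0438, 0.0401]
tcp_rot: [-2.292, -2.139, 0.009]
wrist_force: [-12.0, 1.1, 11.2]
width: 0.103
grip_force: 39.1
```

Call:
carry_out(series="-0.01 0.0007 0 0; -0.015 0.0011 0 0; -0.02 0.0015 0 0; -0.02 0.0015 0 0; -0.02 0.0015 0 0; -0.01 0.0007 0 0; -0.006 0.0004 0 0; 0 0 0 0")

```text
time: 5.2
tool_pos: [0.4633, -0.0371, 0.0402]
tcp_rot: [2.296, 2.142, 0.001]
wrist_force: [0.8, -1.5, 1.4]
width: 0.099
grip_force: 40.9
```

Call:
carry_out(series="-0.004 0.0003 0 0; -0.004 0.0003 0 0; 0 0 0 0")

```text
time: 5.58
tool_pos: [0.4596, -0.0368, 0.0403]
tcp_rot: [2.291, 2.137, 0.011]
wrist_force: [13.4, -2.3, -12.9]
width: 0.099
grip_force: 39.6
```

Call:
carry_out(series="0.003 0 0 0; 0 0 0 0; 0 0 0 0; 0 0 0.05 0; 0 0 0.06 0; 0 0 0.06 0; 0 0.06 0.03 0; 0 0.06 0 0; 0 0.06 0 0; 0 0 0 0", jaw=-0.1)

```text
time: 6.82
tool_pos: [0.4568, 0.1433, 0.2373]
tcp_rot: [-2.29, -2.149, -0.0]
wrist_force: [0.0, -0.3, 0.5]
width: 0.454
grip_force: 0.0
```

Run:
```python
from h import *
dark=lambda i:i.sum(-1)<230
o=[]
for n in("top","scene"):
    im,d=eyes.read_camera(n);cv2.imwrite(f"pics/{n}1.png",im);np.save(f"{n}1.npy",d)
    o.append(cv2.resize(im[140:340,240:440] if n=="top" else im[120:360,190:430],(400,400),interpolation=cv2.INTER_CUBIC))
    for k,a in dict(wedge=(.062,.085,(.5,.64),(-.25,-.03),dark),board=(.05,.066,(.52,.63),(-.08,.13),lambda i:(i[...,2]>140)&(i[...,2]-i[...,0]>40))).items():
        p=seg(n,im,d,*a)
        if len(p)>5: print(n,k,*box(p),p[:,:2].mean(0).round(4))
    p=seg(n,im,d,.028,.055,(.43,.48),(-.09,.02))
    if len(p)>9: print("bar",np.polyfit(p[:,1],p[:,0],1),len(p))
cv2.imwrite("pics/c1.png",np.hstack(o))
```

```text
top wedge 348 [[526.0, -75.0], [562.0, -206.0], [584.0, -200.0], [548.0, -69.0]] 0.0718 [ 0.5597 -0.1469]
top board 1817 [[533.0, -41.0], [626.0, -41.0], [626.0, 130.0], [533.0, 130.0]] 0.0569 [0.5817 0.0404]
bar [0.07974723 0.46247521] 171
scene wedge 493 [[534.0, -70.0], [562.0, -207.0], [591.0, -201.0], [563.0, -64.0]] 0.0711 [ 0.563  -0.1398]
scene board 1658 [[538.0, -36.0], [615.0, -42.0], [629.0, 124.0], [551.0, 130.0]] 0.0564 [0.5852 0.0376]
bar [0.06315162 0.46451197] 155
```

View pics/c1.png

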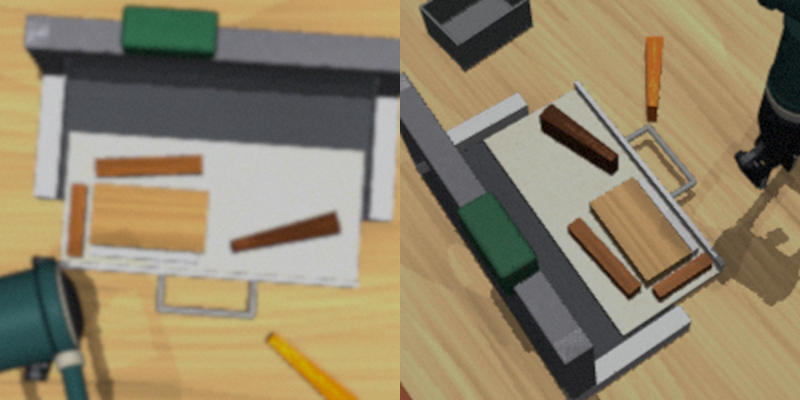

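```bash
cat >> h.py <<'E'
from scipy.optimize import minimize
W=[(-15,-70),(15,-70),(1,70),(-15,70)];B=[(-40,-75),(40,-75),(40,75),(-40,75)];C=[(-12,-70),(12,-70),(12,70),(-12,70)]
def fit(name,lab,z,poly,x0,R=110):
    c=eyes.get_calibration(name);K=np.array(c["K"]);v,u=np.mgrid[0:480,0:640]
    Rm=np.array(c["rotation"]);Rm=Rm if Rm.shape==(3,3) else cv2.Rodrigues(Rm)[0]
    o=np.array(c["position"]);r=np.stack([(u-K[0,2])/K[0,0],(v-K[1,2])/K[1,1],np.ones_like(u,float)],-1)@Rm.T
    p=(o+r*((z-o[2])/r[...,2])[...,None])[...,:2]*1000
    m=np.hypot(p[...,0]-x0[0],p[...,1]-x0[1])<R;p=p[m];l=lab[m].astype(float);A=np.array(poly,float);E=np.roll(A,-1,0)-A
    N=np.stack([-E[:,1],E[:,0]],1)/np.hypot(*E.T)[:,None]
    def cost(s):
        t=np.radians(s[2]);q=(p-s[:2])@np.array([[np.cos(t),-np.sin(t)],[np.sin(t),np.cos(t)]])
        g=np.min([(q-a)@n for a,n in zip(A,N)],0)
        return np.mean((l-1/(1+np.exp(-np.clip(g/1.0,-40,40))))**2)
    r=min((minimize(cost,np.array(x0)+[0,0,k],method="Nelder-Mead",options=dict(initial_simplex=np.array(x0)+np.array([[0,0,k],[8,0,k],[0,8,k],[0,0,k+5]]),maxiter=400)) for k in(-3,0,3)),key=lambda r:r.fun)
    return r.x.round(1),round(r.fun,4)
def top(name,im,d,zlo,zhi,f):
    z=pts(name,d)[...,2];return (z>zlo)&(z<zhi)&f(im.astype(int))
E
python3 - <<'E'
from h import *
for n in("top","scene"):
    im=cv2.imread(f"pics/{n}1.png");d=np.load(f"{n}1.npy")
    b,g,r=[im[...,k].astype(int) for k in range(3)]
    print(n,"wedge",fit(n,top(n,im,d,.060,.09,lambda i:i.sum(-1)<250),.073,W,[558,-139,13],95))
    print(n,"board",fit(n,top(n,im,d,.046,.07,lambda i:(i[...,2]>150)&(i[...,1]>100)&(i[...,2]-i[...,0]>35)),.058,B,[582,36,-4],100))
    print(n,"cleat",fit(n,top(n,im,d,.042,.07,lambda i:(i[...,2]-i[...,0]>45)&(i[...,1]<115)),.054,C,[652,33,1.5],80))
E
```

```text
top wedge (array([ 561. , -136.4,   10. ]), np.float64(0.0187))
top board (array([581.5,  36.1,  -4.6]), np.float64(0.0328))
top cleat (array([647.6,  37.4,   1.8]), np.float64(0.0161))
scene wedge (array([ 566.3, -132.6,    9.7]), np.float64(0.0167))
scene board (array([583.4,  37.1,  -4.6]), np.float64(0.067))
scene cleat (array([651. ,  38.7,   1.8]), np.float64(0.0203))
```

Call:
carry_out(series="0.0143 -0.0409 0 2.1; 0.0143 -0.0409 0 2.1; 0.0143 -0.0409 0 2.1; 0.0143 -0.0409 0 2.1; 0.0143 -0.0409 0 2.1; 0.0143 -0.0409 0 2.1; 0.0143 -0.0409 0 2.1; 0.0143 -0.0409 0 2.1; 0 0 -0.05 0; 0 0 -0.05 0; 0 0 0 0", jaw=0.2)

```text
time: 8.3
tool_pos: [0.5669, -0.1879, 0.1319]
tcp_rot: [-1.956, -2.444, 0.006]
wrist_force: [-0.6, -1.0, -0.5]
width: 0.599
grip_force: 0.0
```

Call:
carry_out(series="0.002 0.002 -0.03 0; 0.002 0.002 -0.027 0; 0 0 -0.02 0; 0 0 0 0; 0 0 0 0")

```text
time: 8.93
tool_pos: [0.5771, -0.1841, 0.0617]
tcp_rot: [1.958, 2.454, 0.001]
wrist_force: [-0.4, -0.2, 0.1]
width: 0.603
grip_force: 0.0
```

Call:
carry_out(series="0 0 0 0; 0 0 0 0; 0 0 0 0; 0 0 0 0", jaw=-1, grip_force=30)

```text
time: 9.43
tool_pos: [0.5772, -0.1839, 0.0619]
tcp_rot: [1.958, 2.454, 0.001]
wrist_force: [-1.9, -0.2, 6.2]
width: 0.326
grip_force: 29.4
```

Call:
carry_out(series="0 0 0.01 0; 0.008 0 0.005 -2.4; 0.008 0.002 0 -2.4; 0.008 0.002 0 -2.4; 0.008 0.002 0 -2.4; 0.008 0.002 0 -2.4; 0.007 0.001 0 -2.2; 0 0 0 0; 0 0 0 0")

```text
time: 10.55
tool_pos: [0.6227, -0.1744, 0.0751]
tcp_rot: [-2.247, -2.195, 0.001]
wrist_force: [0.8, 0.2, -1.6]
width: 0.329
grip_force: 28.9
```

```bash
cat > look.py <<'E'
from h import *
import sys
k=sys.argv[1];z=float(sys.argv[2]);x0=eval(sys.argv[3]);o=[]
for n in("top","scene"):
    im,d=eyes.read_camera(n);cv2.imwrite(f"pics/{n}{k}.png",im);np.save(f"{n}{k}.npy",d)
    o.append(cv2.resize(im[140:340,240:440] if n=="top" else im[170:350,230:410],(400,400),interpolation=cv2.INTER_CUBIC))
    P=pts(n,d)
    print(n,"wedge",fit(n,top(n,im,d,z-.012,z+.01,lambda i:(i.sum(-1)<250)&(i[...,2]>i[...,0]+12)),z,W,x0,95))
    print(n,"board",fit(n,top(n,im,d,.046,.07,lambda i:(i[...,2]>150)&(i[...,1]>100)&(i[...,2]-i[...,0]>35)),.058,B,[582,36,-4],100))
    print(n,"cleat",fit(n,top(n,im,d,.042,.07,lambda i:(i[...,2]-i[...,0]>45)&(i[...,1]<115)),.054,C,[650,37,1.5],80))
cv2.imwrite(f"pics/c{k}.png",np.hstack(o))
E
python3 look.py 2 .085 "[628,-125,-4]"
```

```text
top wedge (array([ 6.178e+02, -5.630e+01,  6.000e-01]), np.float64(0.0368))
top board (array([581.2,  36.2,  -4.3]), np.float64(0.0604))
top cleat (array([647.1,  37.3,   1.5]), np.float64(0.0183))
scene wedge (array([ 625.9, -117.8,   -2.4]), np.float64(0.0158))
scene board (array([583.1,  37.2,  -4.3]), np.float64(0.05))
scene cleat (array([651.1,  38.8,   1.8]), np.float64(0.0186))
```

View pics/c2.png

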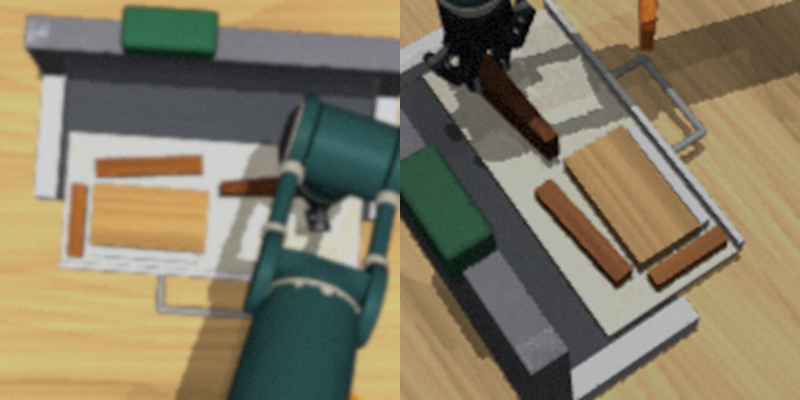

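```bash
python3 - <<'E'
import re
s=open('h.py').read()
s=s.replace("x0,R=110):","x0,R=110,c0=None):\n    c0=x0 if c0 is None else c0").replace("p[...,0]-x0[0],p[...,1]-x0[1]","p[...,0]-c0[0],p[...,1]-c0[1]")
open('h.py','w').write(s)
E
python3 - <<'E'
from h import *
for n in("top","scene"):
    im=cv2.imread(f"pics/{n}2.png");d=np.load(f"{n}2.npy")
    for z in(.085,.088):
        l=top(n,im,d,.066,.1,lambda i:(i[...,2]-i[...,0]>8)&(i.sum(-1)<330))
        print(n,z,fit(n,l,z,W,[627,-122,-4],42,[630,-70]))
    P=pts(n,d);m=l&(abs(P[...,1]+.085)<.03)&(abs(P[...,0]-.63)<.03);print(m.sum(),np.percentile(P[m][:,2],[10,50,90]).round(4))
E
```

```text
top 0.085 (array([ 6.232e+02, -1.268e+02,  4.000e-01]), np.float64(0.0142))
top 0.088 (array([ 6.229e+02, -1.267e+02,  3.000e-01]), np.float64(0.0141))
175 [0.0797 0.0844 0.0886]
scene 0.085 (array([ 628.3, -117.1,   -1.1]), np.float64(0.0372))
scene 0.088 (array([ 628.6, -115.9,   -1.7]), np.float64(0.0376))
224 [0.0737 0.0839 0.0867]
```

Call:
carry_out(series="0.002 0 -0.006 -2.7; 0 0 -0.005 0; 0 0 0 0; 0 0 0 0")

```text
time: 11.15
tool_pos: [0.625, -0.1745, 0.0642]
tcp_rot: [-2.298, -2.142, 0.0]
wrist_force: [-0.7, 0.3, -0.1]
width: 0.328
grip_force: 28.9
```

Run:
```python
from h import *
o=[]
for n in("top","scene"):
    im,d=eyes.read_camera(n);cv2.imwrite(f"pics/{n}3.png",im)
    o.append(cv2.resize(im[170:270,280:400] if n=="top" else im[210:310,260:380],(400,333),interpolation=cv2.INTER_CUBIC))
    l=top(n,im,d,.06,.09,lambda i:(i[...,2]-i[...,0]>8)&(i.sum(-1)<330)); l0=l
    print(n,fit(n,l,.075,W,[631,-123,-4],42,[632,-70]))
cv2.imwrite("pics/c3.png",np.hstack(o))
```

```text
top (array([ 6.295e+02, -1.263e+02, -2.000e-01]), np.float64(0.0114))
scene (array([ 632.3, -118.7,   -3.1]), np.float64(0.0206))
```

View pics/c3.png

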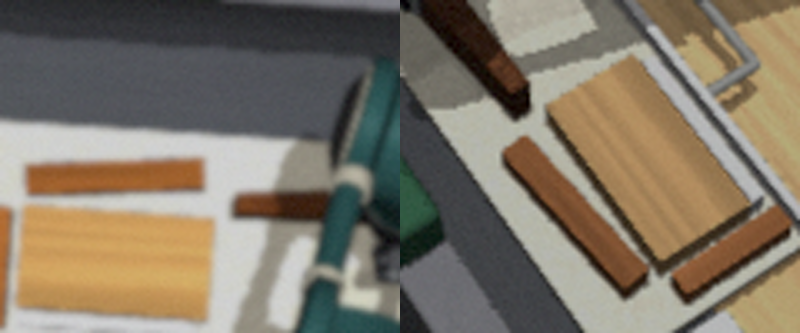

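Call:
carry_out(series="-0.003 0 -0.001 -2; 0 0 -0.001 0; 0.0007 0.01 0 0; 0.0007 0.01 0 0; 0.0004 0.005 0 0; 0 0 0 0")

```text
time: 12.0
tool_pos: [0.624, -0.1487, 0.0622]
tcp_rot: [2.335, 2.102, -0.0]
wrist_force: [0.4, 0.0, -0.3]
width: 0.323
grip_force: 28.9
```

Call:
carry_out(series="0.0007 0.009 0 0; 0.0004 0.006 0 0; 0 0 0 0")

```text
time: 12.38
tool_pos: [0.625, -0.1339, 0.0622]
tcp_rot: [-2.335, -2.101, 0.0]
wrist_force: [0.3, -0.3, -1.4]
width: 0.326
grip_force: 28.9
```

Run:
```python
from h import *
o=[]
for n in("top","scene"):
    im,d=eyes.read_camera(n)
    o.append(cv2.resize(im[170:270,280:400] if n=="top" else im[210:310,260:380],(400,333),interpolation=cv2.INTER_CUBIC))
cv2.imwrite("pics/c4.png",np.hstack(o))
```

```text
(no output)
```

View pics/c4.png

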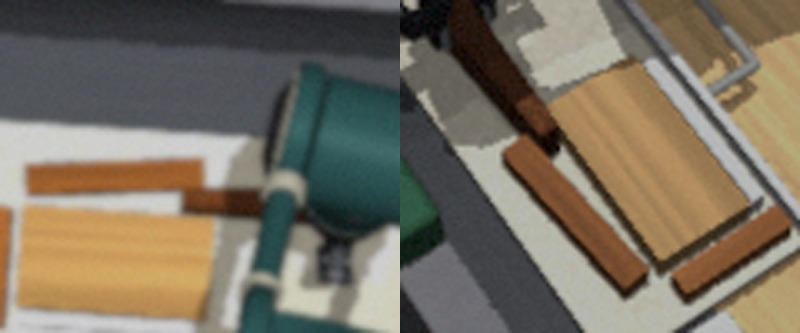

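The thin end is in the gap (top crop col 183, past the mouth at about 210), with no contact force yet. I'll continue.

Call:
carry_out(series="0.0006 0.008 0 0; 0.0006 0.008 0 0; 0 0 0 0")

```text
time: 12.85
tool_pos: [0.626, -0.1176, 0.062]
tcp_rot: [-2.334, -2.101, 0.0]
wrist_force: [0.0, 0.5, -1.0]
width: 0.327
grip_force: 29.6
```

Call:
carry_out(series="0.0006 0.008 0 0; 0.0006 0.008 0 0; 0 0 0 0")

```text
time: 13.22
tool_pos: [0.6265, -0.1015, 0.062]
tcp_rot: [-2.333, -2.101, 0.002]
wrist_force: [-4.5, 1.2, 1.3]
width: 0.33
grip_force: 34.4
```

Call:
carry_out(series="0.0002 0.006 0 0; 0.0002 0.006 0 0; 0 0 0 0")

```text
time: 13.6
tool_pos: [0.6269, -0.0903, 0.062]
tcp_rot: [-2.334, -2.101, 0.003]
wrist_force: [-4.4, -0.9, 1.6]
width: 0.329
grip_force: 35.5
```

Call:
carry_out(series="0 0.005 0 0; 0.0002 0.005 0 0; 0 0 0 0")

```text
time: 13.98
tool_pos: [0.6271, -0.0806, 0.062]
tcp_rot: [-2.334, -2.101, 0.003]
wrist_force: [-5.5, -2.0, 1.0]
width: 0.327
grip_force: 35.5
```

Call:
carry_out(series="0 0 0 0; 0 0 0 0; 0 0 0.03 0; 0 0 0.025 0; 0 0 0 0", jaw=0)

```text
time: 14.6
tool_pos: [0.6309, -0.0807, 0.1203]
tcp_rot: [2.332, 2.097, 0.007]
wrist_force: [0.5, 0.2, -0.4]
width: 0.501
grip_force: 0.0
```

Call:
carry_out(series="-0.002 -0.03 0 0; -0.002 -0.03 0 0; 0 0 0 0; 0 0 -0.03 0; 0 0 -0.035 0; 0 0 0 0", jaw=-1)

```text
time: 15.35
tool_pos: [0.6205, -0.1387, 0.0479]
tcp_rot: [-2.33, -2.096, 0.007]
wrist_force: [-0.3, 0.9, 0.8]
width: 0.003
grip_force: 0.0
```

Run:
```python
from h import *
o=[]
for n in("top","scene"):
    im,d=eyes.read_camera(n)
    o.append(cv2.resize(im[170:270,280:400] if n=="top" else im[190:310,260:380],(400,333),interpolation=cv2.INTER_CUBIC))
cv2.imwrite("pics/c5.png",np.hstack(o))
```

```text
(no output)
```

View pics/c5.png

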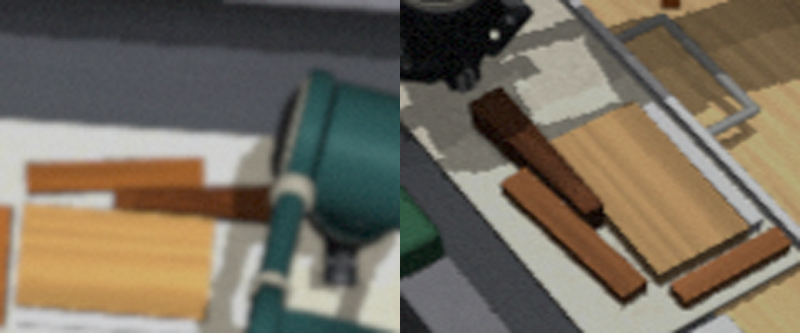

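Call:
carry_out(series="0.003 0.012 0 0; 0.001 0.01 0 0; 0 0.004 0 0; 0 0 0 0", grip_force=60)

```text
time: 15.95
tool_pos: [0.6283, -0.1139, 0.0527]
tcp_rot: [2.335, 2.101, 0.001]
wrist_force: [0.1, -0.1, -0.1]
width: 0.003
grip_force: 0.0
```

Call:
carry_out(series="0.0003 0.004 0 0; 0.0003 0.004 0 0; 0 0 0 0")

```text
time: 16.32
tool_pos: [0.6288, -0.1064, 0.0523]
tcp_rot: [2.336, 2.101, 0.0]
wrist_force: [0.5, -0.4, -0.0]
width: -0.001
grip_force: 0.3
```

Call:
carry_out(series="0.0003 0.004 0 0; 0.0003 0.004 0 0; 0 0 0 0")

```text
time: 16.7
tool_pos: [0.6292, -0.0979, 0.0521]
tcp_rot: [-2.335, -2.101, -0.0]
wrist_force: [1.2, -2.1, 0.1]
width: 0.0
grip_force: 0.3
```

Call:
carry_out(series="0.0003 0.004 0 0; 0.0002 0.003 0 0; 0 0 0 0")

```text
time: 17.08
tool_pos: [0.629, -0.0922, 0.0521]
tcp_rot: [2.335, 2.101, -0.003]
wrist_force: [-1.1, -5.1, 0.7]
width: -0.001
grip_force: 2.7
```

Call:
carry_out(series="0.0002 0.003 0 0; 0.0001 0.001 0 0; 0 0 0 0")

```text
time: 17.45
tool_pos: [0.6289, -0.0893, 0.0521]
tcp_rot: [2.335, 2.101, -0.006]
wrist_force: [-2.7, -8.2, 1.4]
width: -0.002
grip_force: 4.5
```

Call:
carry_out(series="0.0002 0.003 0 0; 0 0 0 0")

```text
time: 17.7
tool_pos: [0.6289, -0.0867, 0.0521]
tcp_rot: [2.334, 2.101, -0.007]
wrist_force: [-3.1, -10.2, 2.9]
width: -0.001
grip_force: 5.2
```

Call:
carry_out(series="0.0002 0.003 0 0; 0 0 0 0")

```text
time: 17.95
tool_pos: [0.6288, -0.0843, 0.0521]
tcp_rot: [2.334, 2.101, -0.008]
wrist_force: [-3.9, -12.1, 3.8]
width: -0.002
grip_force: 6.2
```

Call:
carry_out(series="0.0002 0.003 0 0; 0.0002 0.003 0 0; 0 0 0 0")

```text
time: 18.32
tool_pos: [0.6287, -0.0795, 0.0521]
tcp_rot: [2.333, 2.102, -0.011]
wrist_force: [-6.2, -16.4, 3.7]
width: -0.002
grip_force: 8.1
```

Call:
carry_out(series="0.0002 0.003 0 0; 0.0002 0.002 0 0; 0 0 0 0")

```text
time: 18.7
tool_pos: [0.629, -0.0754, 0.0521]
tcp_rot: [2.332, 2.101, -0.013]
wrist_force: [-6.2, -18.5, 4.3]
width: -0.002
grip_force: 9.6
```

Call:
carry_out(series="0.0002 0.003 0 0; 0.0002 0.002 0 0; 0 0 0 0")

```text
time: 19.08
tool_pos: [0.6294, -0.0712, 0.0522]
tcp_rot: [2.331, 2.101, -0.014]
wrist_force: [-7.2, -21.7, 4.1]
width: 0.001
grip_force: 10.8
```

Run:
```python
from h import *
o=[]
for n in("top","scene"):
    im,d=eyes.read_camera(n)
    o.append(cv2.resize(im[170:270,280:400] if n=="top" else im[200:320,260:380],(400,333),interpolation=cv2.INTER_CUBIC))
    print(n,"board",fit(n,top(n,im,d,.046,.07,lambda i:(i[...,2]>150)&(i[...,1]>100)&(i[...,2]-i[...,0]>35)),.058,B,[582,39,-4],100))
cv2.imwrite("pics/c6.png",np.hstack(o))
```

```text
top board (array([578.6,  38.3,  -3.3]), np.float64(0.1552))
scene board (array([578.3,  39.7,  -5. ]), np.float64(0.096))
```

View pics/c6.png

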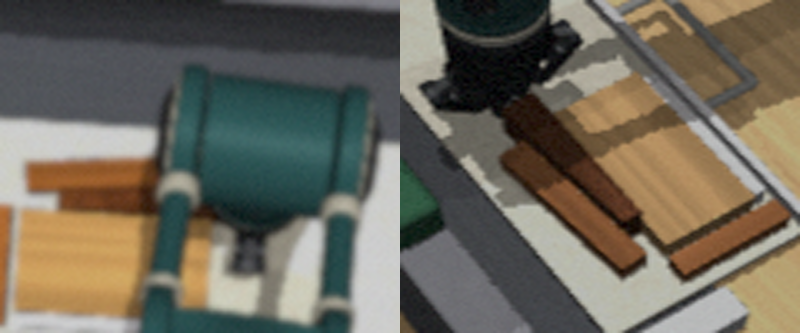

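Call:
carry_out(series="0.0002 0.003 0 0; 0.0002 0.002 0 0; 0 0 0 0")

```text
time: 19.55
tool_pos: [0.6297, -0.0669, 0.0522]
tcp_rot: [2.331, 2.101, -0.015]
wrist_force: [-6.1, -24.5, 4.6]
width: 0.002
grip_force: 12.2
```

Run:
```python
from h import *
im,d=eyes.read_camera("scene");cv2.imwrite("pics/scene7.png",im)
c=eyes.get_calibration("scene");K=np.array(c["K"]);R=np.array(c["rotation"]);R=R if R.shape==(3,3) else cv2.Rodrigues(R)[0];o=np.array(c["position"])
ex=np.array([.9973,-.0735]);ey=np.array([.0735,.9973]);O=np.array([.599,.017])
for z in(.053,.058):
  for f in("scene1","scene7"):
    I=cv2.imread(f"pics/{f}.png");row=[]
    for y in range(84,112):
        s=[]
        for x in range(-45,-5,2):
            w=np.r_[O+ex*x/1e3+ey*y/1e3,z];q=K@(R.T@(w-o));s.append(cv2.getRectSubPix(I,(1,1),(float(q[0]/q[2]),float(q[1]/q[2])))[0,0].sum())
        row.append(int(np.mean(s)))
    print(z,f,list(zip(range(84,112),row)))
```

```text
0.053 scene1 [(84, 386), (85, 386), (86, 385), (87, 385), (88, 386), (89, 385), (90, 378), (91, 359), (92, 319), (93, 255), (94, 190), (95, 148), (96, 132), (97, 131), (98, 135), (99, 152), (100, 185), (101, 230), (102, 276), (103, 306), (104, 315), (105, 305), (106, 290), (107, 281), (108, 277), (109, 276), (110, 275), (111, 272)]
0.053 scene7 [(84, 401), (85, 401), (86, 402), (87, 402), (88, 400), (89, 399), (90, 398), (91, 395), (92, 383), (93, 354), (94, 299), (95, 228), (96, 170), (97, 142), (98, 135), (99, 136), (100, 144), (101, 163), (102, 195), (103, 233), (104, 266), (105, 284), (106, 288), (107, 288), (108, 289), (109, 287), (110, 284), (111, 280)]
0.058 scene1 [(84, 385), (85, 384), (86, 384), (87, 383), (88, 384), (89, 384), (90, 385), (91, 381), (92, 369), (93, 340), (94, 287), (95, 219), (96, 164), (97, 137), (98, 130), (99, 131), (100, 141), (101, 167), (102, 207), (103, 253), (104, 294), (105, 312), (106, 309), (107, 295), (108, 284), (109, 278), (110, 277), (111, 276)]
0.058 scene7 [(84, 399), (85, 400), (86, 400), (87, 401), (88, 401), (89, 400), (90, 399), (91, 398), (92, 397), (93, 390), (94, 371), (95, 328), (96, 262), (97, 195), (98, 151), (99, 136), (100, 135), (101, 139), (102, 153), (103, 179), (104, 216), (105, 254), (106, 279), (107, 288), (108, 288), (109, 288), (110, 288), (111, 285)]
```

Call:
carry_out(series="-0.0004 -0.005 0 0; -0.001 -0.015 0 0; -0.002 -0.03 0 0; 0 -0.02 0.05 0; 0 0 0.06 0; -0.05 0 0.04 0; -0.05 -0.03 0 0; 0 -0.05 0 0; 0 -0.05 0 0; 0 -0.05 0 0; 0 0 0 0; 0 0 0 0")

```text
time: 21.1
tool_pos: [0.5296, -0.31, 0.2008]
tcp_rot: [-2.335, -2.099, -0.001]
wrist_force: [-0.4, 0.2, 0.1]
width: 0.002
grip_force: 0.0
```

```bash
python3 look.py 8 .073 "[628,5,-4]"
```

```text
top wedge (array([632.1,  16.8,  -4.4]), np.float64(0.0098))
top board (array([578.2,  37.9,  -4.1]), np.float64(0.0522))
top cleat (array([649.3,  37. ,   1.3]), np.float64(0.0713))
scene wedge (array([635.6,  17.4,  -4.2]), np.float64(0.0094))
scene board (array([578.3,  38.9,  -4.9]), np.float64(0.0906))
scene cleat (array([653. ,  38.1,   1.5]), np.float64(0.0429))
```

View pics/c8.png

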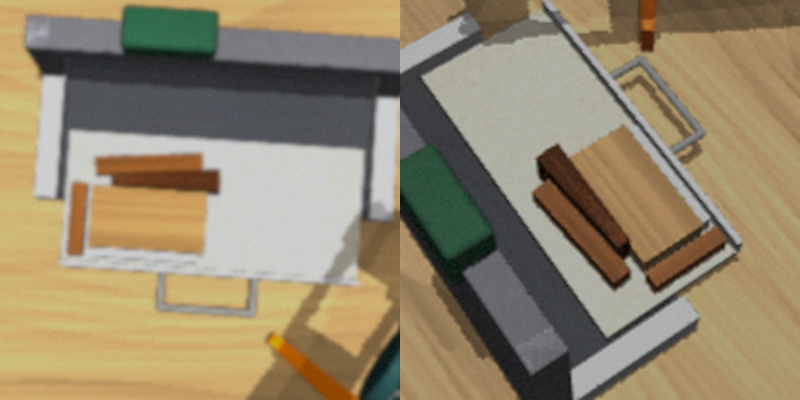

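The picture shows the wedge flat in the gap with its thick end about 15 mm outside the board. The board is against the fence, the tray is out, and the wedge has not crept back since I let go. Handing in.

```bash
python3 -c "
from workcell import bot
print(bot.finish_job())"
```

```text
the job is handed in; nothing more can be done
None
```

The job is handed in: the tray is out at its stop, and the wedge was pressed in with about 25 N and stayed put after release, holding the drawer front against the fence; the board still stands an estimated 6 mm short of the end stop.

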